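Lay the standing brick cheeses on their brown side

ROBOT

A 6-joint arm with a two-finger parallel gripper is mounted at the origin on the work surface. World frame = base frame: x ahead of the robot, y to its left, z up, the work surface at z = 0. Lengths are in m, angles in rad, forces in N, time in s.
With the tool pointing down it reaches from about 0.35 to 0.85 m from the base axis. Payload 8.1 kg.
Tool frame: the origin (TCP) lies between the finger pads; the fingertips stand 25 mm ahead of it and the grasp point (between the pads) lies 6 mm ahead of it; z points along the fingers, y is the line along which they close (so a half turn about z gives the same grasp; the last joint's range is limited). The gripper opens to 93 mm and grips with 3 to 60 N. Pads are 15 mm wide; open, the fingers measure 128 mm over their backs; the gripper's body (75 mm by 188 mm) begins 65 mm behind the grasp point.
Start: joints at [1.132, 0.13, 1.488, -0, 1.523, -0.085], TCP at [0.208, 0.563, 0.244] pointing down, gripper open.
Joint ranges: [-2.96, 2.96], [-0.89, 2.26], [0.02, 2.5], [-1.34, 4.48], [0, 2.73], [-2.66, 2.66]. Speed limits (rad/s): [2.39, 2.39, 2.79, 3.14, 3.14, 3.14].

INTERFACE

Orientations are given as a rotation vector (axis times angle).
In Python, from plant import robot gives the robot as it stands.
- The arm moves only by the tool arm_command, never from a script. Its argument "increments" is text: rows parted by semicolons, each of 5 numbers parted by spaces: the closure, from 0 (fully open) to 1 (shut), then the shift along the tool's x, y, z in mm, then the turn about the tool's z in rad. A call has 1 to 5 rows; each row is the pose to reach, as a shift and turn from the pose commanded when the call began, along the tool's axes at that moment; what a row does not reach only later rows make up. A row lasts 1/10 s, in which the tool goes at most 50 mm and 8.59 degrees, less where a joint would pass 70% of its speed; a pose out of reach is approached as far as the arm can. A call with a gripper value outside its range is refused whole. The fingers move at their own pace and stop on an object; "grip_force" is the grip in N (left out, the last holds). Time passes only in rows, so rows that repeat a pose let the fingers close. It gives the time, the measured TCP pose, the force, the opening and the grip force at its end, in the units of the state.
- robot.read_state(): the state, without advancing time (a new reading comes with each control period).
- robot.read_camera(name): name is "side" or "top"; returns the picture (480x640x3 uint8, blue, green, red); there is no depth.
- robot.camera_model(name): a dict with "fx", "fy", "cx", "cy" (pixels), "eye" and "rotation" of the camera in the world. Camera axes: x right, y down, z forward; pixel columns grow to the right and rows downward; lengths in m; the calibration is good to about 2 mm. A picture is of the moment at which its call begins. camera_model takes no time and is no camera call.
- robot.close_job(): hands the job in; it is judged then, once.
The state is a dict: "t": time; "q": joint angles; "dq": joint speeds; "joint_torque": joint torques, N m; "tool_pos": TCP position; "orientation": TCP orientation; "force": force on the tool from outside, world axes, zero at the start; "wrist_torque": the same for the moment, N m; "opening": finger opening in m; "gripper_force": force on a finger pad.
Only numpy, scipy, OpenCV 4.12 (cv2) and the standard library are available. Lean on these libraries where they do the work, as an engineer would, in place of code of your own. Each camera call takes 0.05 s, during which the arm holds its last target. There are 200 camera calls.

TASK

Two brick cheeses stand on end on the ageing plank; each has one broad face brown with rind and the other still white. With closed fingertips push each one over where it stands, so that it ends lying flat on the plank on its brown face with the white face up. Do not grip, lift or carry them, and leave the small round cheese, the jar and the cup undisturbed.

Things in the scene. Friction and masses are not known exactly. Their poses are not given: they have to be found in the camera images.
- plank: fixed pale wooden ageing plank on the steel table, 480 (x) x 1020 (y) x 18 mm thick; origin at the centre of its underside, top face 18 mm above the origin
- cheese_a: brick cheese on the robot's left (+y) half of the plank, at any yaw: rigid block 50 x 80 x 120 mm, about 0.5 kg, standing on a 50 x 80 end. Origin: centre of that end. x axis points out of the white broad face (80 x 120), -x out of the brown one (brown layer 13 mm deep, seen as a strip on the top end and narrow sides); y along the 80 mm width, z up the 120 mm height.
- cheese_b: brick cheese on the robot's right (-y) half of the plank, at any yaw: rigid block 50 x 80 x 120 mm, about 0.5 kg, standing on a 50 x 80 end. Origin: centre of that end. x axis points out of the white broad face (80 x 120), -x out of the brown one (brown layer 13 mm deep, seen as a strip on the top end and narrow sides); y along the 80 mm width, z up the 120 mm height.
- cheese_a_mid (a point): on cheese_a: 60 mm above its standing end, 25 mm inside each broad face; axes as the block's. Pushed near the top of a broad face the block tips and does not slide; past about 23 degrees it falls by itself.
- cheese_b_mid (a point): on cheese_b: 60 mm above its standing end, 25 mm inside each broad face; axes as the block's. Pushed near the top of a broad face the block tips and does not slide; past about 23 degrees it falls by itself.
- round_cheese: bystander: small cream round cheese, 60 mm diameter, 40 mm high, loose on the plank; origin at the centre of its underside
- jar: bystander: amber jar with white cap, 60 mm diameter, 85 mm high, loose on the plank; origin at the centre of its underside
- cup: bystander: blue open cup, 60 mm rim diameter, 70 mm high, loose on the plank; origin at the centre of its underside
Things that resemble listed ones, but are neither listed nor needed, are in the scene too. Leave any green or purple look-alike of the cheese_a alone. What is shaped like the cheese_b but yellow is not meant.

How it is judged:
By the outcome, as a careful person would: the job done as asked, in the order asked, and still so for the second after the job is handed in, with the robot touching nothing.
It also fails if it takes over 40 s, if anything falls off the work surface, if the arm or the gripper's body presses on something with over 40 N, if the wrist force passes 120 N, or if a joint passes its speed limit or range.

## Working session

There is one attempt and no reset: what is moved stays moved. The work goes in short steps, Python scripts to look and compute and a tool call to move; the robot and the scene stay as the last step left them, time stands still between calls to the robot, and variables do not carry over. Pictures are saved under pics/ and viewed, at most 10 in all, crops included, and the job is handed in when it is done.

Besides the shell and the picture viewer there is one more tool, called after "Request:" in YAML: its name, and indented under it one key for each argument. arm_command: Moves the arm, as the interface text tells. Its arguments: {"type":"object","properties":{"increments":{"type":"string"},"grip_force":{"type":"number"}},"required":["increments"]}

```bash
mkdir -p pics; ls
python3 - <<'E'
from plant import robot
import cv2
for n in("top","side"):
    cv2.imwrite(f"pics/{n}0.png",robot.read_camera(n)); print(n,robot.camera_model(n))
s=robot.read_state();print(s["t"],s["tool_pos"],s["orientation"],s["opening"])
E
```

```text
pics
top {'fx': 467.2866955577868, 'fy': 467.2866955577868, 'cx': 322.2148221892868, 'cy': 239.63231586759812, 'eye': array([0.37069074, 0.07333438, 1.31026689]), 'rotation': array([-2.19563816,  2.1653876 , -0.07395031])}
side {'fx': 598.0759295124753, 'fy': 598.0759295124753, 'cx': 321.0058844264338, 'cy': 240.14120294199142, 'eye': array([-0.36584236,  1.08370037,  1.42777323]), 'rotation': array([-0.87263928,  2.55084854, -1.03087981])}
0.1 [0.20763374 0.56244365 0.242718  ] [-5.52744441e-01 -3.09212709e+00  2.44875600e-03] 0.09286851754745526
```

View pics/top0.png

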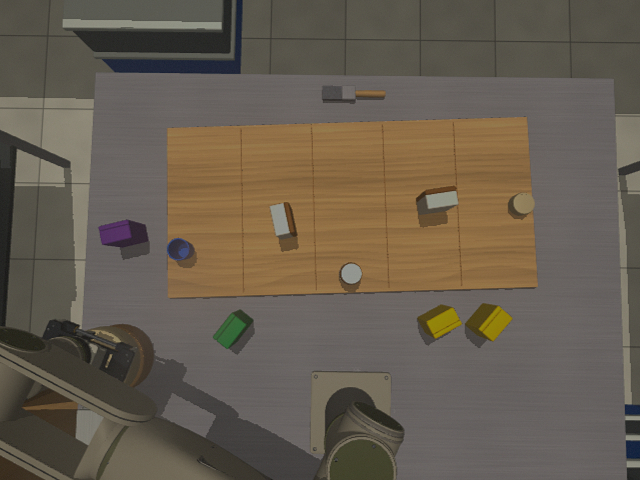

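View pics/side0.png

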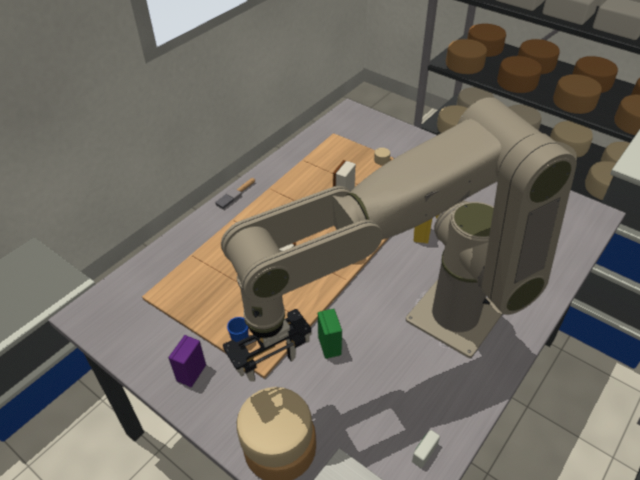

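Candidates, top view: cheese_a is the white/brown block at (283,220). Its look-alikes are purple (122,233) and green (233,330). cheese_b is the white/brown block at (440,201), with yellow look-alikes at (440,321) and (489,322). The cup is at (179,249), the jar at (351,273) and the round cheese at (524,204). The arm hides cheese_a in the side view. I'll take a close crop next.

Run:
```python
import cv2,numpy as np
t=cv2.imread("pics/top0.png");s=cv2.imread("pics/side0.png")
f=lambda i,x,y:cv2.resize(i[y:y+50,x:x+50],(390,390),interpolation=cv2.INTER_CUBIC)
cv2.imwrite("pics/crop0.png",np.hstack([f(t,260,195),f(t,415,175)]))
cv2.imwrite("pics/crop1.png",f(s,325,150))
```

```text
(no output)
```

View pics/crop0.png

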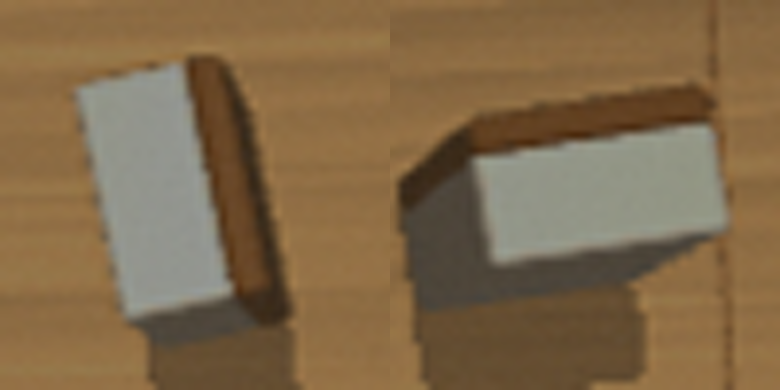

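View pics/crop1.png

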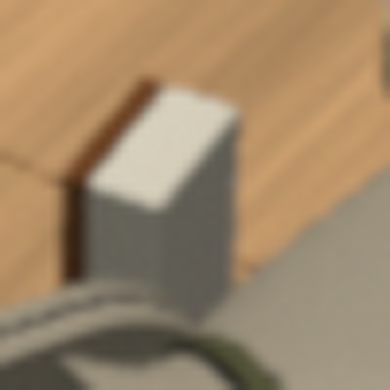

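The crops confirm both choices. On cheese_a the brown face is toward image right (−y). On cheese_b it is toward image up (+x). Next I'll measure.

```bash
cat > h.py <<'E'
import numpy as np,cv2
from scipy.spatial.transform import Rotation as R
from plant import robot
def ray(n,p):
    c=robot.camera_model(n);M=R.from_rotvec(c["rotation"]).as_matrix()
    p=np.atleast_2d(p).astype(float)
    d=np.c_[(p[:,0]-c["cx"])/c["fx"],(p[:,1]-c["cy"])/c["fy"],np.ones(len(p))]@M.T
    return c["eye"],d/np.linalg.norm(d,axis=1)[:,None]
def onz(n,p,z):
    e,d=ray(n,p); return e+d*((z-e[2])/d[:,2])[:,None]
def tri(p,q):
    e1,d1=ray("top",p);e2,d2=ray("side",q);o=[]
    for a,b in zip(d1,d2):
        s=np.linalg.lstsq(np.c_[a,-b],e2-e1,rcond=None)[0]
        x,y=e1+a*s[0],e2+b*s[1]; o.append(np.r_[(x+y)/2,np.linalg.norm(x-y)])
    return np.array(o)
def uncrop(p,ox,oy,k=7.8): return (np.array(p,float)+.5)/k-.5+[ox,oy]
E
python3 - <<'E'
from h import *
np.set_printoptions(precision=4,suppress=True)
A=uncrop([(77,92),(183,62),(232,293),(127,320)],260,195)
B=uncrop([(82,158),(320,125),(338,228),(102,265)],415,175)
Bs=uncrop([(88,183),(158,85),(240,112),(160,208)],325,150)
print(tri(B,Bs))
for n,P in(("A",A),("B",B)):
    W=onz("top",P,.138);print(n,W,W.mean(0),np.linalg.norm(np.roll(W,-1,0)-W,axis=1))
for n,p,z in(("cup",(179,248),.088),("jar",(351,273),.103),("round",(524,203),.058)): print(n,onz("top",p,z))
print(R.from_rotvec(robot.read_state()["orientation"]).as_matrix())
E
```

```text
[[ 0.5749 -0.1779  0.136   0.0009]
 [ 0.5893 -0.2536  0.1354  0.0051]
 [ 0.5538 -0.2619  0.132   0.0006]
 [ 0.5404 -0.1843  0.1352  0.0002]]
A [[0.5403 0.2161 0.138 ]
 [0.5506 0.1819 0.138 ]
 [0.4755 0.1646 0.138 ]
 [0.4663 0.1983 0.138 ]] [0.5082 0.1902 0.138 ] [0.0357 0.077  0.035  0.0761]
B [[ 0.575  -0.1773  0.138 ]
 [ 0.5868 -0.2544  0.138 ]
 [ 0.5532 -0.26    0.138 ]
 [ 0.5401 -0.1836  0.138 ]] [ 0.5637 -0.2188  0.138 ] [0.0781 0.0341 0.0775 0.0355]
cup [[0.4343 0.4572 0.088 ]]
jar [[0.3751 0.0063 0.103 ]]
round [[ 0.5701 -0.4607  0.058 ]]
[[-0.9381  0.3464 -0.0007]
 [ 0.3464  0.9381 -0.0015]
 [ 0.0002 -0.0016 -1.    ]]
```

Block tops triangulate to z≈0.135 against 0.138 expected, and the face sizes match. White-face centres and push directions:
- **A:** (0.503, 0.207), push toward (0.228, −0.974).
- **B:** (0.547, −0.222), push toward (0.987, 0.160).

First I'll travel to A with the fingers closed, then turn.

Request:
arm_command:
  increments: "1 -190 -95 0 -0.3; 1 -190 -95 0 -0.3; 1 -190 -95 0 -0.583; 1 -190 -95 0 -0.583; 1 -190 -95 0 -0.583"
  grip_force: 10

```text
t: 0.6
tool_pos: [0.3549, 0.4054, 0.2432]
orientation: [0.365, -3.12, 0.002]
force: [0.2, 1.7, 0.9]
opening: 0.0575
gripper_force: 0.0
```

```bash
cat > go.py <<'E'
# go.py x y z yaw_of_tool_x_deg : remaining shift in tool axes
import sys;from h import *
g=list(map(float,sys.argv[1:5]));s=robot.read_state();M=R.from_rotvec(s["orientation"]).as_matrix()
yaw=np.degrees(np.arctan2(M[1,0],M[0,0]))
print(round(s["t"],2),s["tool_pos"].round(4),"yaw",yaw.round(1),"d mm",(M.T@(np.array(g[:3])-s["tool_pos"])*1000).round(1),
 "turn",round(-np.radians((g[3]-yaw+180)%360-180),3),"F",np.round(s["force"],1),"op",round(s["opening"],4),"q6",round(s["q"][5],2))
E
python3 go.py .491 .261 .243 193.2
```

```text
0.6 [0.3549 0.4054 0.2432] yaw -166.7 d mm [ -99.2 -171.9    0.4] turn 0.002 F [0.2 1.7 0.9] op 0.0575 q6 -1.05
```

Request:
arm_command:
  increments: "1 -99 -172 0 0; 1 -99 -172 0 0; 1 -99 -172 0 0; 1 -99 -172 0 0; 1 -99 -172 0 0"

```text
t: 1.1
tool_pos: [0.4917, 0.2583, 0.2431]
orientation: [-0.35, 3.122, -0.003]
force: [0.0, 0.5, 0.1]
opening: 0.0173
gripper_force: 0.0
```

```bash
python3 go.py .491 .261 .135 193.2
python3 - <<'E'
from h import *
t,s=robot.read_camera("top"),robot.read_camera("side")
cv2.imwrite("pics/t1.png",t); cv2.imwrite("pics/s1.png",s)
f=lambda i,x,y:cv2.resize(i[y:y+130,x:x+130],(390,390),interpolation=cv2.INTER_CUBIC)
cv2.imwrite("pics/c2.png",np.hstack([f(t,210,150),f(s,240,180)]))
E
```

```text
1.1 [0.4917 0.2583 0.2431] yaw -167.2 d mm [1.000e-01 3.000e+00 1.081e+02] turn -0.007 F [0.  0.5 0.1] op 0.0173 q6 -1.4
```

View pics/c2.png

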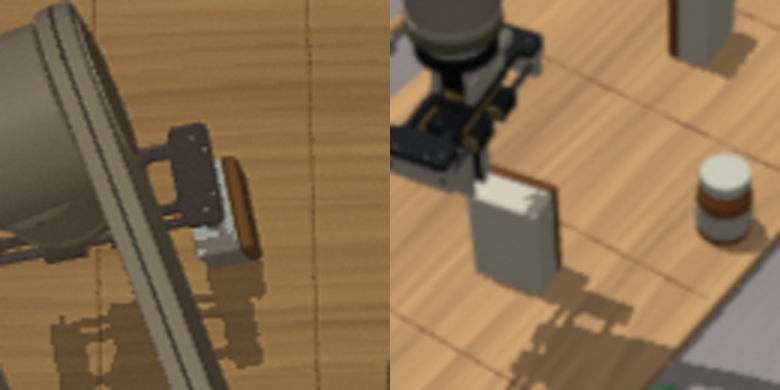

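The top crop shows the closed gripper just +y of cheese_a's white face. The side crop shows cheese_a standing, its brown edge at (555,187), fingertips left of it and clear. I'll project the estimated block into the side view as a check.

Run:
```python
from h import *
c=robot.camera_model("side");M=R.from_rotvec(c["rotation"]).as_matrix().T
n=np.array([-.228,.974,0]);l=np.array([.974,.228,0]);f=np.array([.5033,.2072,0])
K=np.array([[c["fx"],0,c["cx"]],[0,c["fy"],c["cy"]],[0,0,1]])
for z in(.138,.018):
    P=np.array([f+s*.04*l-d*n+[0,0,z] for d in(0,.05) for s in(1,-1)])
    p=cv2.projectPoints(P,cv2.Rodrigues(M)[0],-M@c["eye"],K,None)[0].reshape(-1,2)
    print(z,((p-[240,180])*3+[390,0]).round())
```

```text
0.138 [[465. 191.]
 [537. 215.]
 [489. 158.]
 [559. 182.]]
0.018 [[474. 270.]
 [543. 294.]
 [497. 238.]
 [564. 261.]]
```

The projection matches the image within about 2 px, including the base corner at (543,294). I'll descend, then push slowly.

Request:
arm_command:
  increments: "1 0 3 40 0; 1 0 3 80 0; 1 0 3 108 0; 1 0 3 108 0; 1 0 3 108 0"

```text
t: 1.7
tool_pos: [0.487, 0.2669, 0.1359]
orientation: [0.362, -3.12, 0.0]
force: [0.6, 0.5, 0.8]
opening: 0.0008
gripper_force: 0.0
```

Request:
arm_command:
  increments: "1 0 -10 0 0; 1 0 -20 0 0; 1 0 -28 0 0; 1 0 -36 0 0; 1 0 -44 0 0"

```text
t: 2.2
tool_pos: [0.4985, 0.2222, 0.1362]
orientation: [-0.358, 3.12, 0.001]
force: [-0.5, 0.9, 1.2]
opening: 0.0006
gripper_force: 1.2
```

Request:
arm_command:
  increments: "1 0 -9 0 0; 1 0 -18 0 0; 1 0 -27 0 0; 1 0 -36 0 0; 1 0 -45 0 0"

```text
t: 2.7
tool_pos: [0.5082, 0.1782, 0.1353]
orientation: [0.359, -3.12, 0.001]
force: [-0.1, -0.6, -0.3]
opening: 0.0005
gripper_force: 0.0
```

```bash
python3 go.py .491 .261 .243 193.2
python3 - <<'E'
from h import *
t,s=robot.read_camera("top"),robot.read_camera("side")
f=lambda i,x,y:cv2.resize(i[y:y+130,x:x+130],(390,390),interpolation=cv2.INTER_CUBIC)
cv2.imwrite("pics/c3.png",np.hstack([f(t,230,150),f(s,260,180)]))
E
```

```text
2.7 [0.5082 0.1782 0.1353] yaw -166.9 d mm [  -2.    84.5 -107.7] turn -0.001 F [-0.1 -0.6 -0.3] op 0.0005 q6 -1.56
```

View pics/c3.png

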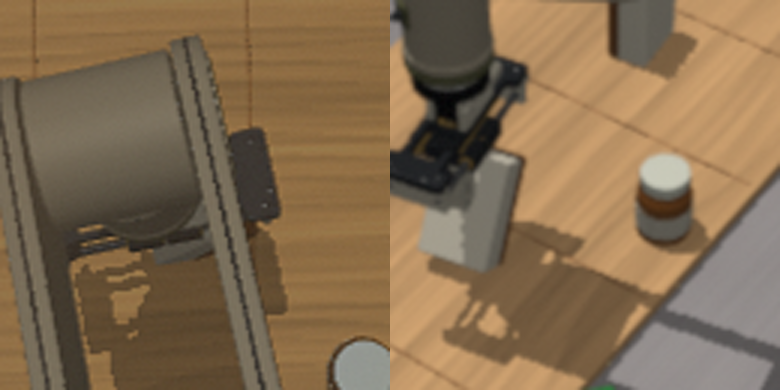

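Side crop: cheese_a is tilting away about its brown edge, white face toward the finger. I'll continue the push and then back off.

Request:
arm_command:
  increments: "1 0 -9 0 0; 1 0 -18 0 0; 1 0 -25 0 0; 1 0 -30 0 0; 1 0 -30 0 0"

```text
t: 3.3
tool_pos: [0.5152, 0.1492, 0.1357]
orientation: [-0.358, 3.121, -0.0]
force: [-0.0, -0.2, -0.2]
opening: 0.0003
gripper_force: 0.0
```

Request:
arm_command:
  increments: "1 0 0 -40 0; 1 0 0 -80 0; 1 0 0 -120 0; 1 0 0 -120 0; 1 0 0 -120 0"

```text
t: 3.8
tool_pos: [0.5157, 0.1503, 0.2569]
orientation: [-0.359, 3.118, 0.0]
force: [-0.5, 0.2, -0.1]
opening: 0.0005
gripper_force: 0.0
```

```bash
python3 go.py .485 -.232 .25 189.2
python3 - <<'E'
from h import *
t,s=robot.read_camera("top"),robot.read_camera("side")
f=lambda i,x,y:cv2.resize(i[y:y+130,x:x+130],(390,390),interpolation=cv2.INTER_CUBIC)
cv2.imwrite("pics/c4.png",np.hstack([f(t,230,150),f(s,260,180)]))
E
```

```text
3.8 [0.5157 0.1503 0.2569] yaw -166.9 d mm [ 116.9 -365.3    6.6] turn 0.069 F [-0.5  0.2 -0.1] op 0.0005 q6 -1.61
```

View pics/c4.png

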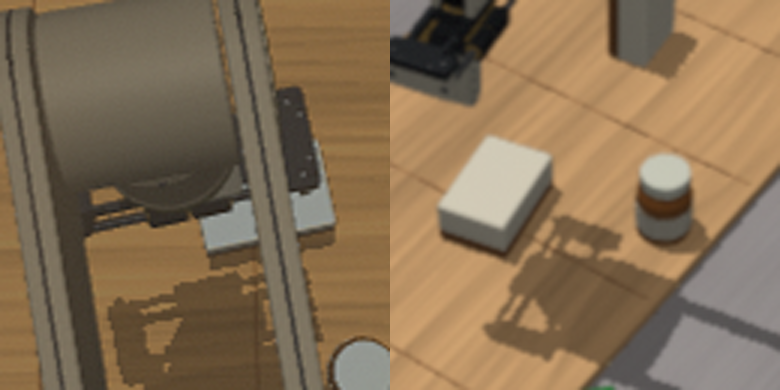

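Side crop: cheese_a lies flat with its white face up at (495,185) and brown at the bottom. The jar at (665,200) is unmoved. Now to cheese_b.

Request:
arm_command:
  increments: "1 117 -365 6 0.069; 1 117 -365 6 0.069; 1 117 -365 6 0.069; 1 117 -365 6 0.069; 1 117 -365 6 0.069"

```text
t: 4.4
tool_pos: [0.4933, -0.1006, 0.2496]
orientation: [0.252, -3.129, -0.002]
force: [1.3, -0.2, -0.2]
opening: 0.0007
gripper_force: 0.0
```

```bash
python3 go.py .485 -.232 .25 189.2
```

```text
4.4 [ 0.4933 -0.1006  0.2496] yaw -170.8 d mm [  29.2 -128.3   -0.5] turn 0.0 F [ 1.3 -0.2 -0.2] op 0.0007 q6 -2.03
```

Request:
arm_command:
  increments: "1 29 -128 0 0; 1 29 -128 0 0; 1 29 -128 0 0; 1 29 -128 0 0; 1 29 -128 0 0"

```text
t: 4.9
tool_pos: [0.4857, -0.23, 0.2497]
orientation: [0.248, -3.129, -0.004]
force: [-0.4, 0.8, -0.1]
opening: 0.0009
gripper_force: 0.0
```

```bash
python3 go.py .485 -.232 .135 189.2
```

```text
4.9 [ 0.4857 -0.23    0.2497] yaw -170.9 d mm [  0.7  -2.1 114.7] turn -0.002 F [-0.4  0.8 -0.1] op 0.0009 q6 -2.27
```

Request:
arm_command:
  increments: "1 0 -1 40 0; 1 0 -1 80 0; 1 0 -1 114 0; 1 0 -1 114 0; 1 0 -1 114 0"

```text
t: 5.4
tool_pos: [0.4865, -0.2296, 0.1375]
orientation: [0.254, -3.13, -0.002]
force: [0.3, -0.8, 2.0]
opening: 0.0004
gripper_force: 0.0
```

Request:
arm_command:
  increments: "1 -10 0 0 0; 1 -20 0 0 0; 1 -30 0 0 0; 1 -40 0 0 0; 1 -48 0 0 0"

```text
t: 5.9
tool_pos: [0.5355, -0.2234, 0.1381]
orientation: [-0.252, 3.131, -0.001]
force: [-1.0, -0.4, 0.0]
opening: 0.0005
gripper_force: 0.0
```

Request:
arm_command:
  increments: "1 -8 0 0 0; 1 -16 0 0 0; 1 -24 0 0 0; 1 -32 0 0 0; 1 -40 0 0 0"

```text
t: 6.4
tool_pos: [0.5744, -0.217, 0.1377]
orientation: [-0.251, 3.131, 0.0]
force: [-0.4, -0.5, -0.2]
opening: 0.0003
gripper_force: 0.0
```

Request:
arm_command:
  increments: "1 -9 0 0 0; 1 -18 0 0 0; 1 -25 0 0 0; 1 -30 0 0 0; 1 -30 0 0 0"

```text
t: 6.9
tool_pos: [0.6038, -0.2122, 0.1376]
orientation: [-0.252, 3.131, 0.0]
force: [0.2, 0.0, -0.0]
opening: 0.0008
gripper_force: 0.0
```

Request:
arm_command:
  increments: "1 0 0 -40 0; 1 0 0 -80 0; 1 40 0 -120 0; 1 80 0 -120 0; 1 100 0 -120 0"

```text
t: 7.4
tool_pos: [0.5029, -0.2293, 0.2602]
orientation: [-0.25, 3.129, -0.004]
force: [0.5, -0.9, -0.2]
opening: 0.0009
gripper_force: 0.0
```

```bash
python3 go.py .485 -.232 .135 189.2
python3 - <<'E'
from h import *
t,s=robot.read_camera("top"),robot.read_camera("side")
cv2.imwrite("pics/t5.png",np.hstack([cv2.resize(t,(400,300)),cv2.resize(s,(400,300))]))
E
```

```text
7.4 [ 0.5029 -0.2293  0.2602] yaw -170.9 d mm [ 18.4   0.5 125.2] turn -0.001 F [ 0.5 -0.9 -0.2] op 0.0009 q6 -2.25
```

View pics/t5.png

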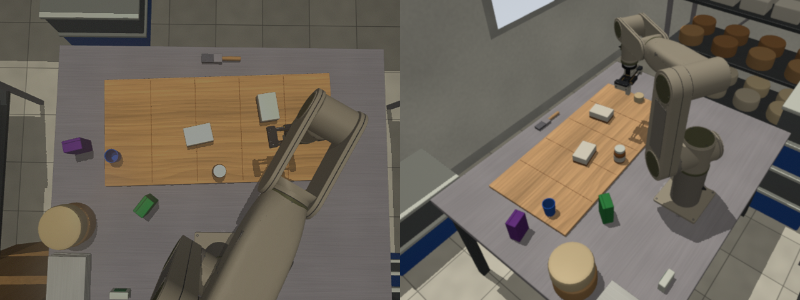

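Both cheeses lie flat, white face up: top view at (198,135) and (267,107), side view at (585,153) and (600,113). The cup, jar and round cheese are in place and the gripper is clear, so I'm handing in.

```bash
python3 -c "
from plant import robot
print(robot.close_job())"
```

```text
the job is handed in; nothing more can be done
None
```

Both brick cheeses were pushed over where they stood and lie flat on their brown faces, white up; the round cheese, jar and cup look undisturbed, and the job is handed in at about 7.5 s.

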